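Cacti from the propagator to the carrying tray, in row order

ROBOT

A 7-joint arm with a two-finger parallel gripper is mounted at the origin on the work surface. World frame = base frame: x ahead of the robot, y to its left, z up, the work surface at z = 0. Lengths are in m, angles in rad, forces in N, time in s.
With the tool pointing down it reaches from about 0.4 to 0.9 m from the base axis. Payload 5.5 kg.
Tool frame: the origin (TCP) lies where the fingers leave the gripper's body, on its centre line; the fingertips stand bot.nose_length ahead of it and the grasp point (between the pads) lies 54 mm ahead of it (bot.nose_length is the distance from the TCP to the fingertips, in m); z points along the fingers, y is the line along which they close (so a half turn about z gives the same grasp; the last joint's range is limited). The gripper opens to 85 mm and grips with 20 to 120 N. Pads are 22 mm wide; open, the fingers measure 114 mm over their backs; the gripper's body (76 mm by 85 mm) begins 54 mm behind the grasp point. The pads swing forward as they close: fully open they stand 13 mm farther back than shut.
Start: joints at [-0.894, 0.501, -0.427, 1.55, 0.221, 1.138, -0.21], TCP at [0.261, 0.595, 0.304] pointing down, gripper open.
Joint ranges: [-2.88, 2.88], [-0.31, 2.03], [-1.54, 1.56], [0.2, 2.42], [-1.41, 4.55], [0.19, 2.02], [-2.57, 2.57]. Speed limits (rad/s): [2.57, 2.57, 3.14, 3.14, 3.14, 3.14, 3.14].

INTERFACE

Orientations are given as a unit quaternion [x, y, z, w].
In Python, from rig import status, camera, calibration, bot gives the robot as it stands.
- The arm moves only by the tool drive_tool, never from a script. Its argument "targets" is a list of rows, each an object with "translation": the shift along the tool's x, y, z in cm, a list of three; "rotation": the turn, a rotation vector about the tool's x, y, z in units of 10 degrees (1.0 is 10 degrees), a list of three; "hand": the closure, from 0 (fully open) to 1 (shut). In form: [{"translation": [tx, ty, tz], "rotation": [rx, ry, rz], "hand": hand}, ...]. A call has 1 to 8 rows; each row is the pose to reach, as a shift and turn from the pose commanded when the call began, along the tool's axes at that moment; what a row does not reach only later rows make up. A row lasts 1/8 s, in which the tool goes at most 62.5 mm and 10.7 degrees, less where a joint would pass 70% of its speed; a pose out of reach is approached as far as the arm can. A call with a gripper value outside its range is refused whole. The fingers move at their own pace and stop on an object; "grip_force" is the grip in N (left out, the last holds). Time passes only in rows, so rows that repeat a pose let the fingers close. It gives the time, the measured TCP pose, the force, the opening and the grip force at its end, in the units of the state.
- status.observe(): the state, without advancing time (a new reading comes with each control period).
- camera(name): name is "scene" or "side" or "wrist"; returns the picture (400x640x3 uint8, blue, green, red); there is no depth.
- calibration(name): a dict with "camera_matrix" (3x3 intrinsics, pixels), "view" (4x4, takes a point from world to camera coordinates). Camera axes: x right, y up, looking along -z (the intrinsics and any distortion apply to the point x, -y, -z); pixel columns grow to the right and rows downward; lengths in m; the calibration is good to about 2 mm. The wrist camera is an equidistant fisheye: a pixel r from the principal point sees the ray r / f radians off the axis. A picture is of the moment at which its call begins: read the wrist's pose just before it. calibration takes no time and is no camera call; for the wrist camera it gives the pose at the moment of the call.
- bot.sign_off(): hands the job in; it is judged then, once.
The state is a dict: "time": time; "q": joint angles; "dq": joint speeds; "joint_efforts": joint torques, N m; "ee_pos": TCP position; "tcp_rot": TCP orientation; "ft_force": force on the tool from outside, world axes, zero at the start; "moment": the same for the moment, N m; "gripper_width": finger opening in m; "grip_force": force on a finger pad.
Only numpy, scipy, OpenCV 4.12 (cv2) and the standard library are available. Lean on these libraries where they do the work, as an engineer would, in place of code of your own. Each camera call takes 0.05 s, during which the arm holds its last target. There are 200 camera calls.

TASK

Move the four potted young cacti, one by one, from the green propagator into the black carrying tray, one pot to a pocket, keeping their row order as counted from the yellow label: the plant next to the propagator's label goes in the pocket next to the carrying tray's label, and so on to the far end. Their saucers stay behind. Set each pot down upright on the pocket's floor, without dropping it or tipping it over.

Things in the scene. Friction and masses are not known exactly. Their poses are not given: they have to be found in the camera images.
- globe_pot (a point): Potted young cactus, loose, 0.11 kg: a single ribbed green ball about 41 mm across, rising 33 mm above the rim. Its brown square plastic pot (alike for all four) is 50 mm tall, with a rim band 50 x 50 mm over the top 12 mm (grip here), 42 mm at the foot. The point is the pot's centre, 25 mm above its underside, z up, x and y square to its sides.
- column_pot (a point): Potted young cactus, loose, 0.11 kg: one slim upright ribbed column, 18 mm across, rising 34 mm above the rim. Its brown square plastic pot (alike for all four) is 50 mm tall, with a rim band 50 x 50 mm over the top 12 mm (grip here), 42 mm at the foot. The point is the pot's centre, 25 mm above its underside, z up, x and y square to its sides.
- pads_pot (a point): Potted young cactus, loose, 0.11 kg: a flat upright prickly-pear pad, 30 mm wide, 8 mm thick, with two small pads on top, rising 35 mm above the rim. Its brown square plastic pot (alike for all four) is 50 mm tall, with a rim band 50 x 50 mm over the top 12 mm (grip here), 42 mm at the foot. The point is the pot's centre, 25 mm above its underside, z up, x and y square to its sides.
- cluster_pot (a point): Potted young cactus, loose, 0.11 kg: a low clump of five small green balls, together 40 mm across, rising 14 mm above the rim. Its brown square plastic pot (alike for all four) is 50 mm tall, with a rim band 50 x 50 mm over the top 12 mm (grip here), 42 mm at the foot. The point is the pot's centre, 25 mm above its underside, z up, x and y square to its sides.
- saucer_globe: Pale grey square drip saucer, 64 x 64 mm, 9 mm high, floor 2 mm thick, fixed in the propagator; at the start the globe cactus's pot stands in it. It stays behind, so it still shows that plant's old place when the plant has gone. All four saucers look alike. Origin: centre of its underside.
- saucer_column: Pale grey square drip saucer, 64 x 64 mm, 9 mm high, floor 2 mm thick, fixed in the propagator; at the start the column cactus's pot stands in it. It stays behind, so it still shows that plant's old place when the plant has gone. All four saucers look alike. Origin: centre of its underside.
- saucer_pads: Pale grey square drip saucer, 64 x 64 mm, 9 mm high, floor 2 mm thick, fixed in the propagator; at the start the pads cactus's pot stands in it. It stays behind, so it still shows that plant's old place when the plant has gone. All four saucers look alike. Origin: centre of its underside.
- saucer_cluster: Pale grey square drip saucer, 64 x 64 mm, 9 mm high, floor 2 mm thick, fixed in the propagator; at the start the cluster cactus's pot stands in it. It stays behind, so it still shows that plant's old place when the plant has gone. All four saucers look alike. Origin: centre of its underside.
- propagator: Green propagator base, fixed: open tray 164 (x) by 292 mm (y), 34 mm high, floor 4 mm. The saucers stand in a row along its y axis at y = +105, +35, -35, -105 mm. A yellow blank clip-on label (60 mm wide, tilted, top 68 mm up) is part of it, on the rim of its +y end: the row begins there. Origin: centre of the underside, z up.
- carrier: Black carrying tray, fixed, 78 (x) by 288 mm (y), 24 mm high: four open pockets about 67 mm square in a row, centred at x = 0, y = +105, +35, -35, -105 mm; floor 4 mm, so a standing pot's centre is 29 mm above the origin. A yellow blank clip-on label (top 60 mm up), part of it, sits on its +y end: the row begins there. Origin: centre of the underside, z up.
Things that resemble listed ones, but are neither listed nor needed, are in the scene too. Leave any blue or purple look-alike of the part that bears globe_pot alone.

How it is judged:
At the end, for the whole second after the job is handed in: Each pot stands released, upright (within 6 degrees) and at rest on the floor of the carrying-tray pocket (15 mm along, 16 mm across, 5 mm in height) whose number, counted from the label, is that of the plant's saucer in the propagator (((y of saucer_globe in the frame of propagator between 0.085 and 0.125 m and y of globe_pot in the frame of carrier between 0.09 and 0.12 m) or (y of saucer_globe in the frame of propagator between 0.015 and 0.055 m and y of globe_pot in the frame of carrier between 0.02 and 0.05 m) or (y of saucer_globe in the frame of propagator between -0.055 and -0.015 m and y of globe_pot in the frame of carrier between -0.05 and -0.02 m) or (y of saucer_globe in the frame of propagator between -0.125 and -0.085 m and y of globe_pot in the frame of carrier between -0.12 and -0.09 m)) and x of globe_pot in the frame of carrier between -0.016 and 0.016 m and z of globe_pot in the frame of carrier between 0.024 and 0.034 m and angle between each of globe_pot, column_pot, pads_pot, cluster_pot's own z axis and vertical below 0.1 rad and linear speed of each of globe, column, pads, cluster below 0.02 m/s and contact force between each of globe, column, pads, cluster and the fingers below 0.05 N and ((y of saucer_column in the frame of propagator between 0.085 and 0.125 m and y of column_pot in the frame of carrier between 0.09 and 0.12 m) or (y of saucer_column in the frame of propagator between 0.015 and 0.055 m and y of column_pot in the frame of carrier between 0.02 and 0.05 m) or (y of saucer_column in the frame of propagator between -0.055 and -0.015 m and y of column_pot in the frame of carrier between -0.05 and -0.02 m) or (y of saucer_column in the frame of propagator between -0.125 and -0.085 m and y of column_pot in the frame of carrier between -0.12 and -0.09 m)) and x of column_pot in the frame of carrier between -0.016 and 0.016 m and z of column_pot in the frame of carrier between 0.024 and 0.034 m and ((y of saucer_pads in the frame of propagator between 0.085 and 0.125 m and y of pads_pot in the frame of carrier between 0.09 and 0.12 m) or (y of saucer_pads in the frame of propagator between 0.015 and 0.055 m and y of pads_pot in the frame of carrier between 0.02 and 0.05 m) or (y of saucer_pads in the frame of propagator between -0.055 and -0.015 m and y of pads_pot in the frame of carrier between -0.05 and -0.02 m) or (y of saucer_pads in the frame of propagator between -0.125 and -0.085 m and y of pads_pot in the frame of carrier between -0.12 and -0.09 m)) and x of pads_pot in the frame of carrier between -0.016 and 0.016 m and z of pads_pot in the frame of carrier between 0.024 and 0.034 m and ((y of saucer_cluster in the frame of propagator between 0.085 and 0.125 m and y of cluster_pot in the frame of carrier between 0.09 and 0.12 m) or (y of saucer_cluster in the frame of propagator between 0.015 and 0.055 m and y of cluster_pot in the frame of carrier between 0.02 and 0.05 m) or (y of saucer_cluster in the frame of propagator between -0.055 and -0.015 m and y of cluster_pot in the frame of carrier between -0.05 and -0.02 m) or (y of saucer_cluster in the frame of propagator between -0.125 and -0.085 m and y of cluster_pot in the frame of carrier between -0.12 and -0.09 m)) and x of cluster_pot in the frame of carrier between -0.016 and 0.016 m and z of cluster_pot in the frame of carrier between 0.024 and 0.034 m); the robot touches nothing.
It fails at once if a pot is tipped over (more than about 40 degrees) (angle between any of globe_pot, column_pot, pads_pot, cluster_pot's own z axis and vertical above 0.7 rad).
It fails at once if a pot is dropped (falls freely some 25 mm or more) ((linear speed of globe above 0.7 m/s and contact force between globe and the fingers below 0.02 N) or (linear speed of column above 0.7 m/s and contact force between column and the fingers below 0.02 N) or (linear speed of pads above 0.7 m/s and contact force between pads and the fingers below 0.02 N) or (linear speed of cluster above 0.7 m/s and contact force between cluster and the fingers below 0.02 N)).
It also fails if it takes over 115 s, if anything falls off the work surface, if the arm or the gripper's body presses on something with over 40 N, if the wrist force passes 120 N, or if a joint passes its speed limit or range.

## Working session

There is one attempt and no reset: what is moved stays moved. The work goes in short steps, Python scripts to look and compute and a tool call to move; the robot and the scene stay as the last step left them, time stands still between calls to the robot, and variables do not carry over. Pictures are saved under pics/ and viewed, at most 14 in all, crops included, and the job is handed in when it is done.

Besides the shell and the picture viewer there is one more tool, called after ">>>" as a command line: name --argument value ..., lists and objects as JSON in quotes. drive_tool: Moves the arm, as the interface text tells. Its arguments: {"type":"object","properties":{"targets":{"type":"array"},"grip_force":{"type":"number"}},"required":["targets"]}

```bash
mkdir -p pics; ls; python3 - <<'E'
from rig import status,camera,calibration,bot
import cv2
s=status.observe();print(s, bot.nose_length)
for n in("scene","side","wrist"):
    cv2.imwrite(f"pics/{n}0.png",camera(n)); c=calibration(n);print(n,c)
E
```

```text
pics
{'time': 0.0, 'q': array([-0.89377275,  0.5018157 , -0.42678337,  1.55151097,  0.22081639,
        1.13829161, -0.21027696]), 'dq': array([ 5.39848668e-05,  4.89995571e-04,  1.64875572e-03, -8.08735582e-04,
       -8.52482790e-04,  1.12419701e-04,  9.38645202e-04]), 'joint_efforts': array([ 1.10248897e-03, -5.69540656e+01, -5.81585884e+00, -2.80933803e+01,
        1.06119347e-02,  1.23028457e-02, -1.91388290e-05]), 'ee_pos': array([0.26119247, 0.59458185, 0.30285331]), 'tcp_rot': array([ 2.05394385e-01,  9.78678793e-01, -9.58078209e-04, -2.18672876e-04]), 'ft_force': array([-0.58052858,  0.13284593,  0.14448275]), 'moment': array([ 0.00940032,  0.04062634, -0.07236333]), 'grip_force': 0.0, 'gripper_width': 0.08538903385027291} 0.0726
scene {'camera_matrix': array([[372.92476061,   0.        , 319.97249796],
       [  0.        , 372.92476061, 203.95391664],
       [  0.        ,   0.        ,   1.        ]]), 'view': array([[-0.49485383,  0.86891566,  0.01025963,  0.22502369],
       [-0.46330677, -0.27380831,  0.84283797,  0.14333104],
       [ 0.73516429,  0.41232824,  0.53806
[... 246 characters left out ...]
.        ]]), 'view': array([[-0.71963439, -0.69407217, -0.01975252,  0.31369067],
       [ 0.4732939 , -0.51114267,  0.71744411, -0.27508319],
       [-0.50805435,  0.50694871,  0.69633597, -0.95063845],
       [ 0.        ,  0.        ,  0.        ,  1.        ]])}
wrist {'camera_matrix': array([[309.70691629,   0.        , 320.45287293],
       [  0.        , 309.70691629, 195.59485985],
       [  0.        ,   0.        ,   1.        ]]), 'view': array([[ 0.40193822,  0.91566501, -0.00180603, -0.64915277],
       [-0.87048931,  0.38149463, -0.31098264,  0.04037475],
       [-0.28406693,  0.12656794,  0.95041388, -0.38132795],
       [ 0.        ,  0.        ,  0.        ,  1.        ]])}
```

View pics/scene0.png

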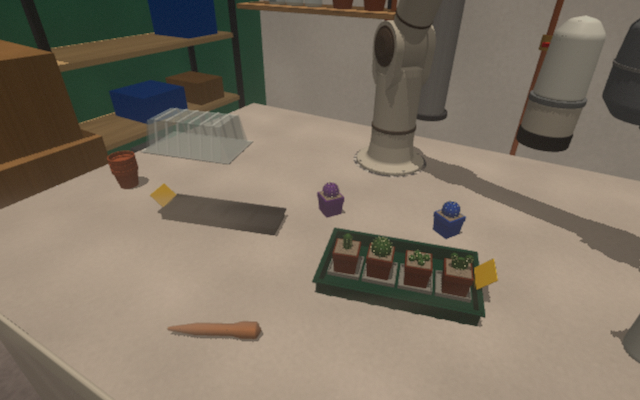

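View pics/side0.png

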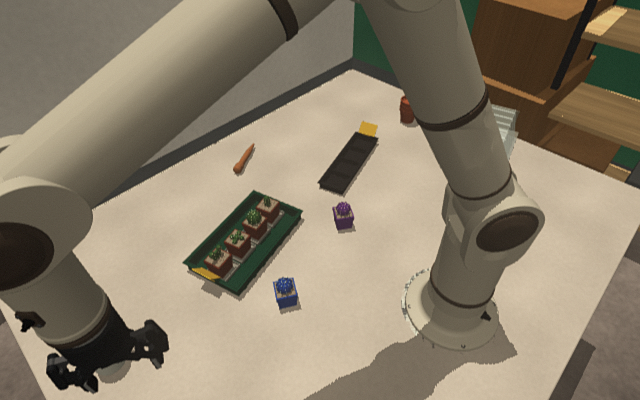

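The scene view shows the propagator (label at 487,273) and the carrier (label at 163,195). Pot candidates:
- Brown pots at (347,257), (380,257), (418,268) and (458,273): these are the wanted ones.
- Purple pot at (331,200), blue pot at (449,218) and terracotta pot at (124,170): leave these alone.

I'll check the choice in a close crop.

```bash
python3 - <<'E'
import cv2,numpy as np
s=cv2.imread("pics/scene0.png");d=cv2.imread("pics/side0.png")
a=cv2.resize(s[220:320,310:510],(800,400),interpolation=cv2.INTER_CUBIC)
b=cv2.resize(s[175:240,145:295],(400,173),interpolation=cv2.INTER_CUBIC)
c=cv2.resize(d[115:200,310:385],(176,200),interpolation=cv2.INTER_CUBIC)
e=cv2.resize(d[185:300,178:306],(222,200),interpolation=cv2.INTER_CUBIC)
o=np.zeros((600,800,3),np.uint8);o[:400]=a;o[400:573,:400]=b;o[400:,400:576]=c;o[400:,577:799]=e
cv2.imwrite("pics/crop1.png",o)
E
```

```text
(no output)
```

View pics/crop1.png

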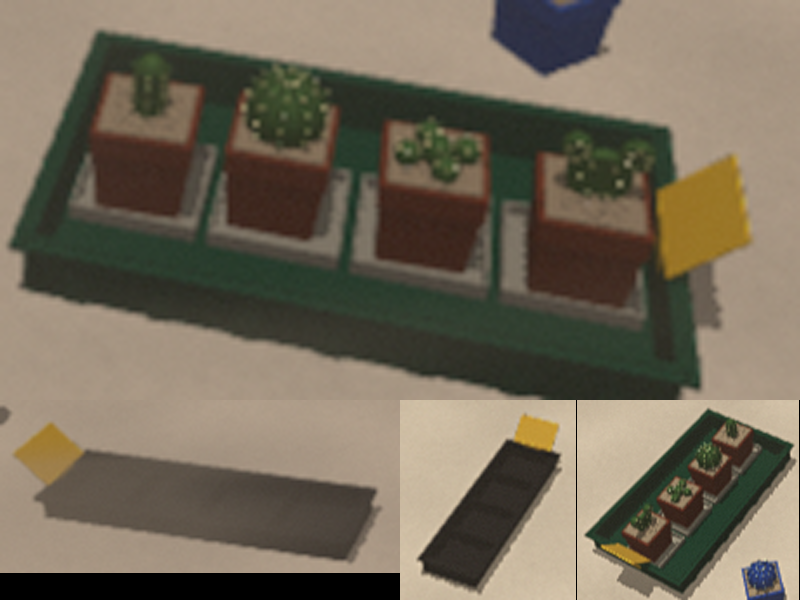

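Counted from the label the order is pads, cluster, globe, column, at crop pixels (595,190), (432,155), (285,120) and (150,100). Next I'll cast the corners onto the rim planes.

```bash
cat > h.py <<'E'
import numpy as np,cv2
from rig import status,camera,calibration,bot
from scipy.spatial.transform import Rotation as R
def ray(cal,px,fish=False):
    K=cal["camera_matrix"];V=cal["view"];px=np.atleast_2d(px).astype(float)
    n=(px-K[:2,2])/[K[0,0],K[1,1]]
    if fish:
        r=np.linalg.norm(n,axis=1,keepdims=True)+1e-12
        d=np.c_[np.sin(r)*n/r,np.cos(r)]
    else: d=np.c_[n,np.ones(len(n))]
    d=d*[1,-1,-1]
    return -V[:3,:3].T@V[:3,3], d@V[:3,:3]
def onz(cal,px,z,fish=False):
    o,d=ray(cal,px,fish); return (o+d*((z-o[2])/d[:,2])[:,None])[:,:2]
def proj(cal,P,fish=False):
    K=cal["camera_matrix"];V=cal["view"];p=np.atleast_2d(P)@V[:3,:3].T+V[:3,3];p=p*[1,-1,-1]
    if fish:
        rr=np.linalg.norm(p[:,:2],axis=1,keepdims=True)+1e-12;n=p[:,:2]/rr*np.arctan2(rr,p[:,2:])
    else: n=p[:,:2]/p[:,2:]
    return n*K[0,0]+K[:2,2]
def fit(model,pts):
    "rigid 2D fit: centre, angle, rms"
    m=model-model.mean(0);q=pts-pts.mean(0)
    a=np.arctan2((m[:,0]*q[:,1]-m[:,1]*q[:,0]).sum(),(m*q).sum())
    Rm=np.array([[np.cos(a),-np.sin(a)],[np.sin(a),np.cos(a)]])
    c=pts.mean(0)-Rm@model.mean(0)
    return c,a,np.sqrt(((model@Rm.T+c-pts)**2).sum(1).mean())
def rect(w,h): return np.array([[-w,h],[w,h],[w,-h],[-w,-h]])/2
E
cat > m.py <<'E'
from h import *
cs=calibration("scene");cd=calibration("side")
S=lambda L:np.array(L)/4+[310,220]
def rep(n,px,z,mod,cal):
    p=onz(cal,px,z);c,a,e=fit(mod,p);print(n,c.round(4),"deg",np.degrees(a).round(1),"rms",e.round(4));return c
# label end is +y: far end order -> corners listed so that first two = label(+y) end
rep("prop",S([(668,128),(697,382),(14,245),(98,32)]),.034,rect(.164,.292),cs)
for n,L in dict(column=[(103,72),(204,84),(193,145),(92,133)],globe=[(240,95),(340,107),(330,167),(226,155)],cluster=[(384,120),(487,130),(487,195),(376,185)],pads=[(537,150),(652,160),(653,240),(537,225)]).items():
    L=[L[1],L[2],L[3],L[0]]
    rep(n,S(L),.056,rect(.05,.05),cs)
C=lambda L:np.array(L)/2.353+[310,115]
rep("carr side",C([(160,53),(108,40),(24,162),(80,180)]),.024,rect(.078,.288),cd)
E
python3 m.py
```

```text
prop [0.5086 0.2085] deg 14.5 rms 0.0058
column [0.5331 0.1057] deg 19.7 rms 0.001
globe [0.5151 0.1707] deg 17.3 rms 0.0022
cluster [0.4971 0.2398] deg 18.5 rms 0.0023
pads [0.4839 0.3122] deg 16.6 rms 0.0041
carr side [ 0.5158 -0.2311] deg -161.8 rms 0.0797
```

```bash
cat > m2.py <<'E'
from h import *
cs=calibration("scene");cd=calibration("side")
def rep(n,px,z,mod,cal):
    p=onz(cal,px,z);c,a,e=fit(mod,p);print(n,c.round(4),"deg",np.degrees(a).round(1),"rms",e.round(4));return c
C=lambda L:np.array(L)/2.353+[310,115]
rep("carr side",C([(108,40),(160,53),(80,180),(24,162)])[[1,0,3,2]] if 0 else C([(160,53),(108,40),(24,162),(80,180)])[[1,0,3,2]],.024,rect(.078,.288),cd)
T=lambda L:np.array(L)/2.6667+[145,175]
print(onz(cs,T([(88,50),(38,96),(376,88),(350,148)]),.024).round(3))
w=calibration("wrist");o,d=ray(w,[[320.45,195.6]],True);s=status.observe();Rt=R.from_quat(s["tcp_rot"]).as_matrix()
print("cam in tool",Rt.T@(o-s["ee_pos"]),"axis in tool",Rt.T@d[0],"img right in tool",Rt.T@w["view"][0,:3])
E
python3 m2.py
```

```text
carr side [ 0.5158 -0.2311] deg -161.8 rms 0.0047
[[ 0.524 -0.385]
 [ 0.604 -0.362]
 [ 0.437 -0.106]
 [ 0.525 -0.073]]
cam in tool [ 0.08036077  0.00011529 -0.07070886] axis in tool [-3.11062537e-01 -2.97324142e-04  9.50389399e-01] img right in tool [1.66419821e-04 9.99999922e-01 3.57553248e-04]
```

>>> drive_tool --targets '[{"translation": [-4.7,-3.2,0],"rotation": [0,0,0.6],"hand": 0},{"translation": [-9.5,-6.4,0],"rotation": [0,0,1.2],"hand": 0},{"translation": [-14.2,-9.6,0],"rotation": [0,0,1.9],"hand": 0},{"translation": [-18.9,-12.7,0],"rotation": [0,0,2.5],"hand": 0},{"translation": [-23.6,-15.9,0],"rotation": [0,0,3.1],"hand": 0},{"translation": [-28.4,-19.1,0],"rotation": [0,0,3.8],"hand": 0},{"translation": [-33.1,-22.3,0],"rotation": [0,0,4.4],"hand": 0},{"translation": [-37.8,-25.5,0],"rotation": [0,0,5.0],"hand": 0}]'

```text
time: 1.15
ee_pos: [0.5055, 0.208, 0.3039]
tcp_rot: [0.601, 0.799, 0.0, -0.0]
ft_force: [0.8, 0.6, 0.2]
gripper_width: 0.0859
grip_force: 0.0
```

```bash
cat >> h.py <<'E'
def go(x,y,z,th):
    "print move row from measured pose to TCP x,y,z and tool-y angle th (deg)"
    s=status.observe();r=R.from_quat(s["tcp_rot"]);M=r.as_matrix()
    t=np.radians(th);c,n=np.cos(t),np.sin(t)
    G=np.array([[-n,c,0],[c,n,0],[0,0,-1.]]).T
    print("t",round(s["time"],2),"at",s["ee_pos"].round(4),"-> cm",(M.T@(np.array([x,y,z])-s["ee_pos"])*100).round(2),"rot",(R.from_matrix(M.T@G).as_rotvec(degrees=True)/10).round(2))
E
python3 - <<'E'
from h import *
import pickle
c=calibration("wrist");im=camera("wrist");cv2.imwrite("pics/w1.png",im);pickle.dump(c,open("w1.pkl","wb"))
go(.505,.21,.3,16)
E
```

```text
t 1.2 at [0.5102 0.199  0.3038] -> cm [ 1.2  -0.21  0.37] rot [ 0.01  0.03 -0.07]
```

View pics/w1.png

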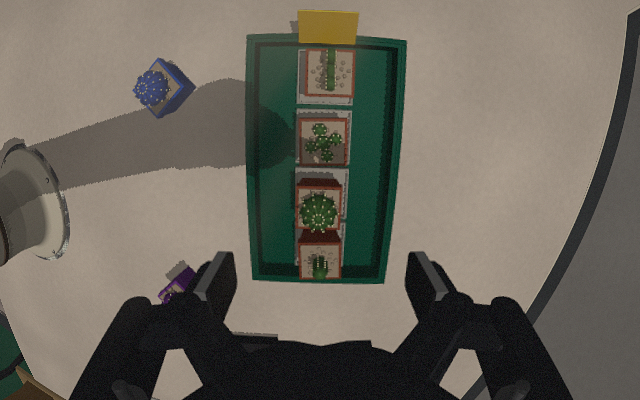

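The wrist view shows pads (330,73), cluster (325,140), globe (320,205) and column (320,258) in line from the label (328,27). I'll measure the rims in an enlarged crop.

```bash
python3 - <<'E'
import cv2,numpy as np
s=cv2.imread("pics/w1.png")
a=cv2.rotate(cv2.resize(s[30:290,240:410][:, :],None,fx=3,fy=3,interpolation=cv2.INTER_CUBIC),cv2.ROTATE_90_COUNTERCLOCKWISE)
cv2.imwrite("pics/c2.png",a);print(a.shape)
E
```

```text
(510, 780, 3)
```

View pics/c2.png

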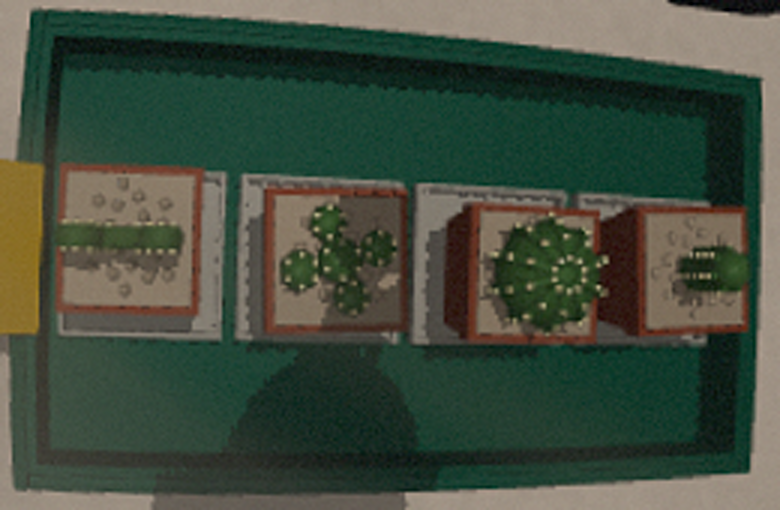

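```bash
python3 - <<'E'
from h import *
import pickle
c=pickle.load(open("w1.pkl","rb"))
D=dict(pads=[(62,167),(204,165),(196,310),(58,312)],cluster=[(266,190),(407,190),(404,330),(264,332)],globe=[(470,207),(600,211),(597,342),(466,338)],column=[(640,207),(748,208),(746,330),(637,334)],prop=[(33,10),(763,78),(750,470),(14,490)])
for n,L in D.items():
    L=np.array(L,float)[[3,0,1,2]];px=np.c_[240+(509.5-L[:,1])/3-.3,30+L[:,0]/3-.3]
    p=onz(c,px,.034 if n=="prop" else .056,True)
    m=rect(.164,.292) if n=="prop" else rect(.05,.05)
    q=fit(m,p);print(n,q[0].round(4),np.degrees(q[1]).round(1),q[2].round(4))
    if n=="prop":
        for y in(.105,.035,-.035,-.105):print((q[0]+y*np.array([-np.sin(q[1]),np.cos(q[1])])).round(4))
go(.484,.312,.2,15)
E
```

```text
pads [0.4851 0.3124] 15.6 0.0013
cluster [0.4978 0.2419] 15.9 0.0009
globe [0.5133 0.1702] 14.4 0.0013
column [0.5336 0.1059] 15.8 0.0008
prop [0.5072 0.2078] 14.3 0.008
[0.4813 0.3096]
[0.4985 0.2417]
[0.5158 0.1739]
[0.533 0.106]
t 1.2 at [0.5102 0.199  0.3038] -> cm [11.65  0.44 10.32] rot [0.01 0.03 0.03]
```

>>> drive_tool --targets '[{"translation": [3.0,0.3,2.0],"rotation": [0,0,0.1],"hand": 0},{"translation": [6.5,0.6,5.0],"rotation": [0,0,0.1],"hand": 0},{"translation": [9.0,0.8,9.0],"rotation": [0,0,0.1],"hand": 0},{"translation": [10.5,1.0,12.0],"rotation": [0,0,0.1],"hand": 0},{"translation": [10.5,1.0,13.5],"rotation": [0,0,0.1],"hand": 0},{"translation": [10.5,1.0,13.5],"rotation": [0,0,0.1],"hand": 0},{"translation": [10.5,1.0,13.5],"rotation": [0,0,0.1],"hand": 0}]' --grip_force 30

```text
time: 2.08
ee_pos: [0.4862, 0.3126, 0.1701]
tcp_rot: [0.607, 0.794, 0.001, 0.001]
ft_force: [-0.3, 0.3, 0.4]
gripper_width: 0.0852
grip_force: 0.0
```

```bash
python3 -c "
from h import *
go(.485,.3124,.102,15.5)
print(status.observe()['dq'].round(3))"
```

```text
t 2.08 at [0.4862 0.3126 0.1701] -> cm [ 0.01 -0.13  6.81] rot [ 0.01 -0.   -0.03]
[ 0.003 -0.011 -0.005 -0.005  0.    -0.002 -0.001]
```

>>> drive_tool --targets '[{"translation": [0,-0.1,2.5],"rotation": [0,0,0],"hand": 0},{"translation": [0,-0.1,5.0],"rotation": [0,0,0],"hand": 0},{"translation": [0,-0.1,6.5],"rotation": [0,0,0],"hand": 0},{"translation": [0,-0.1,6.8],"rotation": [0,0,0],"hand": 0},{"translation": [0,-0.1,6.8],"rotation": [0,0,0],"hand": 0},{"translation": [0,-0.1,6.8],"rotation": [0,0,0],"hand": 0.2},{"translation": [0,-0.1,6.8],"rotation": [0,0,0],"hand": 0.4},{"translation": [0,-0.1,6.8],"rotation": [0,0,0],"hand": 0.6}]'

```text
time: 3.08
ee_pos: [0.4845, 0.3134, 0.1017]
tcp_rot: [0.607, 0.795, 0.001, 0.0]
ft_force: [-0.7, -0.7, 5.0]
gripper_width: 0.0495
grip_force: 31.2
```

>>> drive_tool --targets '[{"translation": [0,0,0],"rotation": [0,0,0],"hand": 0.8},{"translation": [0,0,0],"rotation": [0,0,0],"hand": 0.8},{"translation": [0,0,0],"rotation": [0,0,0],"hand": 0.8},{"translation": [0,0,-0.5],"rotation": [0,0,0],"hand": 0.8},{"translation": [0,0,-1.0],"rotation": [0,0,0],"hand": 0.8},{"translation": [0,0,-1.0],"rotation": [0,0,0],"hand": 0.8}]'

```text
time: 3.82
ee_pos: [0.4842, 0.3131, 0.1112]
tcp_rot: [0.607, 0.795, 0.0, 0.0]
ft_force: [0.3, -0.9, -1.5]
gripper_width: 0.0493
grip_force: 31.5
```

```bash
python3 - <<'E'
from h import *
go(.5,.2,.2,15.5)
im=camera("side");cv2.imwrite("pics/s2.png",cv2.resize(im[150:310,150:350],None,fx=3,fy=3))
E
```

```text
t 3.83 at [0.4842 0.3131 0.1112] -> cm [-11.33  -1.45  -8.88] rot [ 0.   -0.   -0.02]
```

View pics/s2.png

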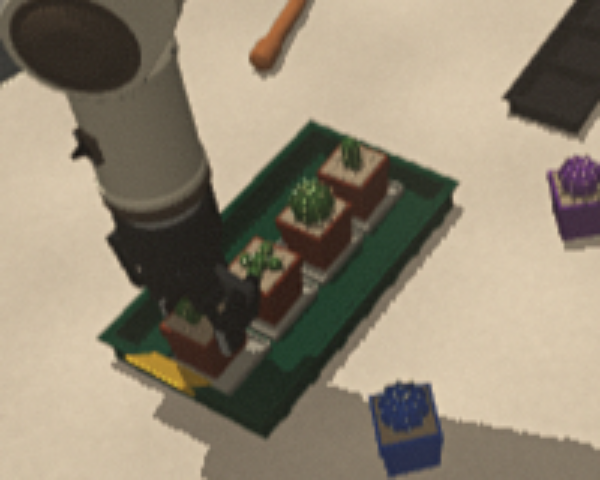

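The grasp and lift are good: opening 49 mm, and the pot is up off its saucer. Next I carry it over the carrier for a wrist look.

>>> drive_tool --targets '[{"translation": [0,0,-4],"rotation": [0,0,0],"hand": 0.8},{"translation": [-1,-0.2,-8],"rotation": [0,0,0],"hand": 0.8},{"translation": [-4,-0.8,-12],"rotation": [0,0,0],"hand": 0.8},{"translation": [-8,-1.7,-15],"rotation": [0,0,0],"hand": 0.8},{"translation": [-13,-2.7,-17],"rotation": [0,0,0],"hand": 0.8},{"translation": [-18,-3.7,-18.5],"rotation": [0,0,0],"hand": 0.8},{"translation": [-23,-4.8,-18.9],"rotation": [0,0,0],"hand": 0.8},{"translation": [-28,-5.8,-18.9],"rotation": [0,0,0],"hand": 0.8}]'

```text
time: 4.88
ee_pos: [0.5019, 0.026, 0.3004]
tcp_rot: [0.607, 0.795, 0.0, 0.0]
ft_force: [2.2, -0.2, -0.8]
gripper_width: 0.0493
grip_force: 32.0
```

>>> drive_tool --targets '[{"translation": [-5,-1,0],"rotation": [0,0,-0.1],"hand": 0.8},{"translation": [-10,-2.1,0],"rotation": [0,0,-0.2],"hand": 0.8},{"translation": [-15,-3.1,0],"rotation": [0,0,-0.27],"hand": 0.8},{"translation": [-20,-4.2,0],"rotation": [0,0,-0.27],"hand": 0.8},{"translation": [-23.5,-4.9,0],"rotation": [0,0,-0.27],"hand": 0.8},{"translation": [-25.3,-5.3,0],"rotation": [0,0,-0.27],"hand": 0.8},{"translation": [-25.3,-5.3,0],"rotation": [0,0,-0.27],"hand": 0.8},{"translation": [-25.3,-5.3,0],"rotation": [0,0,-0.27],"hand": 0.8}]'

```text
time: 5.88
ee_pos: [0.5179, -0.2282, 0.2996]
tcp_rot: [0.587, 0.81, 0.0, -0.001]
ft_force: [-0.4, 0.4, -0.3]
gripper_width: 0.0497
grip_force: 32.1
```

```bash
python3 - <<'E'
from h import *
import pickle
c=calibration("wrist");im=camera("wrist");cv2.imwrite("pics/w2.png",im);pickle.dump(c,open("w2.pkl","wb"))
go(.55,-.33,.2,18.2)
E
```

```text
t 5.92 at [ 0.5179 -0.2281  0.2997] -> cm [-10.7   -0.13   9.96] rot [ 0.   -0.01 -0.  ]
```

View pics/w2.png

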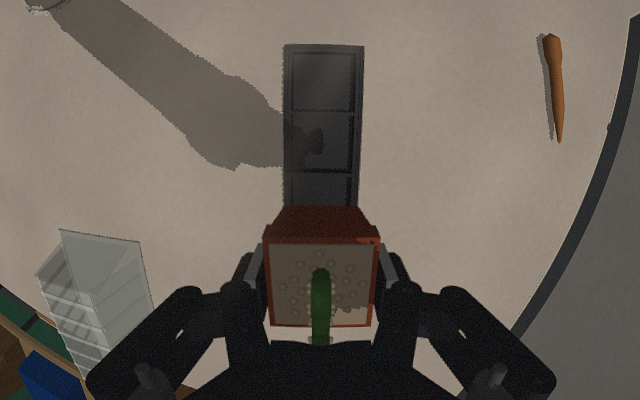

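```bash
python3 - <<'E'
from h import *
import pickle
c=pickle.load(open("w2.pkl","rb"));im=cv2.imread("pics/w2.png")
g=cv2.GaussianBlur(im,(3,3),0).max(2)
for r in(60,80,100,120,185,195):
    row=g[r,255:390].astype(int);d=np.diff(row);print(r,255+np.argmin(d[:45])+1,255+70+np.argmax(d[70:])+.5, )
print(g[36:56,320].tolist(),g[100:118,330].tolist(),g[162:180,330].tolist())
px=np.array([(284,45),(364,46),(284,110),(362,110),(284,170.5),(358.5,171)])
p=onz(c,px,.024,True);print(p.round(4),np.linalg.norm(np.diff(p,axis=0),axis=1).round(4))
# world rect: carrier frame x sign: image right = +x world ~ carrier -x
m=np.array([(.039,-.144),(-.039,-.144),(.039,-.07),(-.039,-.07),(.039,0),(-.039,0)])
q=fit(m,p);print(q,np.degrees(q[1]))
for y in(.105,.035,-.035,-.105):print((q[0]+y*np.array([-np.sin(q[1]),np.cos(q[1])])).round(4))
E
```

```text
60 284 363.5
80 283 362.5
100 283 362.5
120 283 361.5
185 283 358.5
195 283 357.5
[147, 145, 145, 147, 148, 149, 149, 129, 88, 64, 61, 59, 59, 62, 61, 56, 49, 47, 55, 61] [57, 56, 56, 56, 56, 55, 55, 56, 54, 48, 43, 45, 51, 52, 52, 52, 52, 52] [41, 41, 42, 42, 42, 40, 34, 25, 18, 18, 24, 33, 39, 41, 41, 39, 39, 39]
[[ 0.4357 -0.1069]
 [ 0.5193 -0.0803]
 [ 0.4581 -0.177 ]
 [ 0.5404 -0.1499]
 [ 0.4782 -0.2435]
 [ 0.5601 -0.2173]] [0.0878 0.1144 0.0867 0.1124 0.086 ]
(array([ 0.51980502, -0.23061996]), np.float64(-2.840623974137517), np.float64(0.00448160816418386)) -162.75576490175885
[ 0.5509 -0.3309]
[ 0.5302 -0.264 ]
[ 0.5094 -0.1972]
[ 0.4887 -0.1303]
```

The tray's dividers show at rows 110 and 171, its right edge at column 363 and its end at row 45. The left edge at column 283 includes a cast shadow, so I use the right edge for x.

>>> drive_tool --targets '[{"translation": [-4,0.1,2],"rotation": [0,0,0.07],"hand": 0.8},{"translation": [-8,0.2,5],"rotation": [0,0,0.07],"hand": 0.8},{"translation": [-10.3,0.3,9],"rotation": [0,0,0.07],"hand": 0.8},{"translation": [-10.8,0.3,12.5],"rotation": [0,0,0.07],"hand": 0.8},{"translation": [-10.8,0.3,14],"rotation": [0,0,0.07],"hand": 0.8},{"translation": [-10.8,0.3,14],"rotation": [0,0,0.07],"hand": 0.8},{"translation": [-10.8,0.3,14],"rotation": [0,0,0.07],"hand": 0.8}]'

```text
time: 6.8
ee_pos: [0.5551, -0.3316, 0.1616]
tcp_rot: [0.592, 0.806, 0.0, 0.001]
ft_force: [0.4, -0.3, -1.8]
gripper_width: 0.0496
grip_force: 32.0
```

```bash
python3 - <<'E'
from h import *
go(.5545,-.3299,.1005,17.5)
c=calibration("scene");im=camera("scene")
cv2.imwrite("pics/s3.png",cv2.resize(im[130:250,110:310],None,fx=3,fy=3))
E
```

```text
t 6.8 at [ 0.5551 -0.3316  0.1616] -> cm [ 0.19 -0.01  6.11] rot [ 0.01  0.01 -0.01]
```

View pics/s3.png

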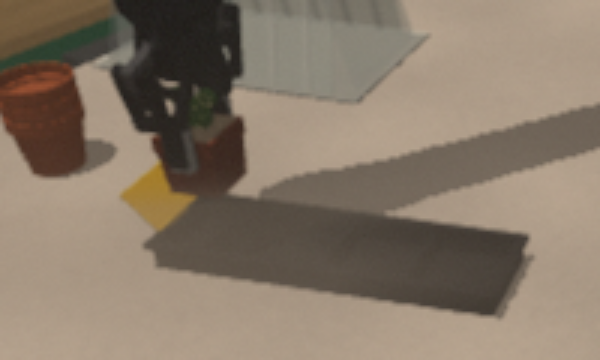

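The pot hangs upright above the label-end pocket, at about (200,155) in the crop. I'll lower it.

>>> drive_tool --targets '[{"translation": [0.2,0,2],"rotation": [0,0,0],"hand": 0.8},{"translation": [0.2,0,4],"rotation": [0,0,0],"hand": 0.8},{"translation": [0.2,0,5.3],"rotation": [0,0,0],"hand": 0.8},{"translation": [0.2,0,5.9],"rotation": [0,0,0],"hand": 0.8},{"translation": [0.2,0,6.1],"rotation": [0,0,0],"hand": 0.8},{"translation": [0.2,0,6.1],"rotation": [0,0,0],"hand": 0.8},{"translation": [0.2,0,6.1],"rotation": [0,0,0],"hand": 0.8}]'

```text
time: 7.72
ee_pos: [0.5521, -0.3298, 0.0998]
tcp_rot: [0.593, 0.805, -0.0, -0.001]
ft_force: [-6.2, 3.2, 10.0]
gripper_width: 0.0492
grip_force: 33.3
```

>>> drive_tool --targets '[{"translation": [0,0,-0.1],"rotation": [0,0,0],"hand": 0.8},{"translation": [0,0,-0.1],"rotation": [0,0,0],"hand": 0.3},{"translation": [0,0,-0.1],"rotation": [0,0,0],"hand": 0},{"translation": [0,0,-0.1],"rotation": [0,0,0],"hand": 0},{"translation": [0,0,-2],"rotation": [0,0,0],"hand": 0},{"translation": [0,0,-5],"rotation": [0,0,0],"hand": 0},{"translation": [0,0,-10],"rotation": [0,0,0],"hand": 0},{"translation": [0,0,-10],"rotation": [0,0,0],"hand": 0}]'

```text
time: 8.72
ee_pos: [0.5561, -0.3322, 0.2053]
tcp_rot: [0.593, 0.805, 0.001, 0.005]
ft_force: [0.5, -0.3, -0.4]
gripper_width: 0.0855
grip_force: 0.0
```

```bash
python3 - <<'E'
from h import *
import pickle
go(.4978,.2419,.2,15.5)
c=calibration("wrist");im=camera("wrist");pickle.dump(c,open("w3.pkl","wb"));cv2.imwrite("pics/w3.png",im)
E
```

```text
t 8.72 at [ 0.5561 -0.3322  0.2053] -> cm [56.55 11.48  0.19] rot [0.04 0.04 0.18]
```

View pics/w3.png

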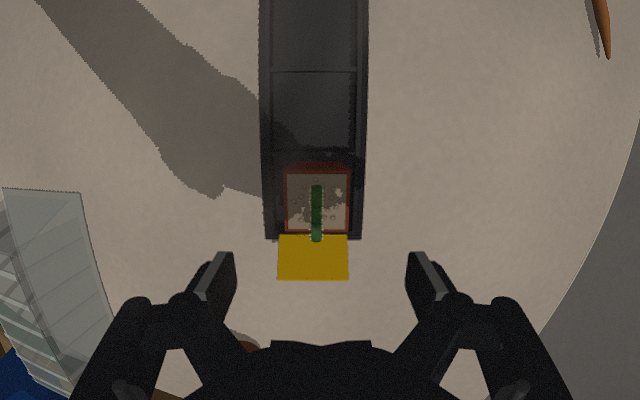

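```bash
python3 - <<'E'
from h import *
import pickle
c=pickle.load(open("w3.pkl","rb"))
p=onz(c,[(285,173),(349,174),(350,233),(287,233)],.054,True);print("pot",p.mean(0).round(4),p.round(3).tolist())
e=onz(c,[(265,239),(365,239),(366,150),(368,80),(263,150),(313,71)],.024,True);print(e.round(4))
a=np.radians(-162.5);C=np.array([.523,-.2297]);M=np.array([[np.cos(a),-np.sin(a)],[np.sin(a),np.cos(a)]])
print("pot in carrier",((p.mean(0)-C)@M).round(4));print(((e-C)@M).round(4))
E
```

```text
pot [ 0.5551 -0.3331] [[0.525, -0.317], [0.57, -0.303], [0.587, -0.349], [0.539, -0.364]]
[[ 0.5221 -0.3903]
 [ 0.6094 -0.3633]
 [ 0.5824 -0.2862]
 [ 0.5655 -0.2309]
 [ 0.5007 -0.3113]
 [ 0.5215 -0.2377]]
pot in carrier [0.0005 0.1083]
[[ 0.0491  0.1529]
 [-0.0422  0.1534]
 [-0.0396  0.0717]
 [-0.0402  0.0139]
 [ 0.0458  0.0712]
 [ 0.0038  0.0071]]
```

The pads pot is standing in pocket 1, with its rim at (285–350, 173–233), upright and free of the fingers. The cluster pot is next.

>>> drive_tool --targets '[{"translation": [4,0.8,-1],"rotation": [0,0,0],"hand": 0},{"translation": [9,1.8,-2],"rotation": [0,0,0],"hand": 0},{"translation": [14,2.8,-2],"rotation": [0,0,0.1],"hand": 0},{"translation": [19.5,4,-2],"rotation": [0,0,0.18],"hand": 0},{"translation": [25,5.1,-2],"rotation": [0,0,0.18],"hand": 0},{"translation": [30.5,6.2,-2],"rotation": [0,0,0.18],"hand": 0},{"translation": [36,7.3,-2],"rotation": [0,0,0.18],"hand": 0},{"translation": [41,8.3,-2],"rotation": [0,0,0.18],"hand": 0}]'

```text
time: 9.78
ee_pos: [0.5095, 0.0879, 0.2184]
tcp_rot: [0.605, 0.796, -0.0, -0.0]
ft_force: [0.1, -0.2, -0.8]
gripper_width: 0.0855
grip_force: 0.0
```

>>> drive_tool --targets '[{"translation": [5,0.8,0],"rotation": [0,0,0],"hand": 0},{"translation": [10,1.8,1],"rotation": [0,0,0],"hand": 0},{"translation": [13.5,2.4,3],"rotation": [0,0,0],"hand": 0},{"translation": [15.3,2.7,5],"rotation": [0,0,0],"hand": 0},{"translation": [15.5,2.7,5.5],"rotation": [0,0,0],"hand": 0},{"translation": [15.5,2.7,5.5],"rotation": [0,0,0],"hand": 0},{"translation": [15.5,2.7,5.5],"rotation": [0,0,0],"hand": 0}]'

```text
time: 10.65
ee_pos: [0.4959, 0.2411, 0.1646]
tcp_rot: [0.606, 0.795, 0.0, 0.0]
ft_force: [0.2, 0.3, 0.7]
gripper_width: 0.0853
grip_force: 0.0
```

```bash
python3 - <<'E'
from h import *
go(.4978,.2419,.102,15.7)
E
```

```text
t 10.65 at [0.4959 0.2411 0.1646] -> cm [0.03 0.19 6.26] rot [ 0.    0.   -0.03]
```

>>> drive_tool --targets '[{"translation": [0,0.2,2.0],"rotation": [0,0,0],"hand": 0},{"translation": [0,0.2,4.5],"rotation": [0,0,0],"hand": 0},{"translation": [0,0.2,6.0],"rotation": [0,0,0],"hand": 0},{"translation": [0,0.2,6.3],"rotation": [0,0,0],"hand": 0},{"translation": [0,0.2,6.3],"rotation": [0,0,0],"hand": 0},{"translation": [0,0.2,6.3],"rotation": [0,0,0],"hand": 0.2},{"translation": [0,0.2,6.3],"rotation": [0,0,0],"hand": 0.4},{"translation": [0,0.2,6.3],"rotation": [0,0,0],"hand": 0.6}]'

```text
time: 11.65
ee_pos: [0.4976, 0.2432, 0.1017]
tcp_rot: [0.605, 0.796, 0.001, 0.0]
ft_force: [0.3, -1.2, 4.1]
gripper_width: 0.0496
grip_force: 31.1
```

>>> drive_tool --targets '[{"translation": [0,0,0],"rotation": [0,0,0],"hand": 0.8},{"translation": [0,0,0],"rotation": [0,0,0],"hand": 0.8},{"translation": [0,0,-1.0],"rotation": [0,0,0],"hand": 0.8},{"translation": [0,0,-4.0],"rotation": [0,0,0],"hand": 0.8},{"translation": [0,0,-9.0],"rotation": [0,0,0],"hand": 0.8},{"translation": [0,0,-13.0],"rotation": [0,0,0],"hand": 0.8},{"translation": [0,0,-15.0],"rotation": [0,0,0],"hand": 0.8},{"translation": [0,0,-15.0],"rotation": [0,0,0],"hand": 0.8}]'

```text
time: 12.65
ee_pos: [0.4979, 0.2434, 0.2529]
tcp_rot: [0.605, 0.796, 0.002, 0.001]
ft_force: [1.0, 0.5, -1.8]
gripper_width: 0.0494
grip_force: 31.6
```

```bash
python3 - <<'E'
from h import *
go(.5345,-.2659,.25,17.5)
E
```

```text
t 12.65 at [0.4979 0.2434 0.2529] -> cm [-50.06 -10.08   0.2 ] rot [ 0.02 -0.   -0.2 ]
```

>>> drive_tool --targets '[{"translation": [-3,-0.6,0],"rotation": [0,0,0],"hand": 0.8},{"translation": [-7.5,-1.5,0],"rotation": [0,0,0],"hand": 0.8},{"translation": [-12.5,-2.5,0],"rotation": [0,0,0],"hand": 0.8},{"translation": [-17.5,-3.5,0],"rotation": [0,0,0],"hand": 0.8},{"translation": [-22.5,-4.5,0],"rotation": [0,0,0],"hand": 0.8},{"translation": [-27.5,-5.5,0],"rotation": [0,0,0],"hand": 0.8},{"translation": [-32.5,-6.5,0],"rotation": [0,0,0],"hand": 0.8},{"translation": [-37.5,-7.5,0],"rotation": [0,0,0],"hand": 0.8}]'

```text
time: 13.65
ee_pos: [0.524, -0.1398, 0.2493]
tcp_rot: [0.605, 0.796, -0.001, -0.001]
ft_force: [1.0, 0.0, -1.1]
gripper_width: 0.0495
grip_force: 31.6
```

>>> drive_tool --targets '[{"translation": [-5,-1,0],"rotation": [0,0,-0.1],"hand": 0.8},{"translation": [-9.5,-2,0],"rotation": [0,0,-0.2],"hand": 0.8},{"translation": [-12.3,-2.5,1],"rotation": [0,0,-0.2],"hand": 0.8},{"translation": [-12.5,-2.5,3],"rotation": [0,0,-0.2],"hand": 0.8},{"translation": [-12.5,-2.5,6],"rotation": [0,0,-0.2],"hand": 0.8},{"translation": [-12.5,-2.5,8.5],"rotation": [0,0,-0.2],"hand": 0.8},{"translation": [-12.5,-2.5,8.5],"rotation": [0,0,-0.2],"hand": 0.8},{"translation": [-12.5,-2.5,8.5],"rotation": [0,0,-0.2],"hand": 0.8}]'

```text
time: 14.65
ee_pos: [0.5343, -0.2656, 0.1658]
tcp_rot: [0.591, 0.806, -0.0, -0.0]
ft_force: [0.7, 0.2, -0.2]
gripper_width: 0.0501
grip_force: 31.5
```

```bash
python3 - <<'E'
from h import *
import pickle
go(.5345,-.2659,.1005,17.5)
c=calibration("wrist");im=camera("wrist");pickle.dump(c,open("w4.pkl","wb"));cv2.imwrite("pics/w4.png",im)
E
```

```text
t 14.65 at [ 0.5343 -0.2656  0.1658] -> cm [-0.04  0.02  6.53] rot [-0. -0. -0.]
```

View pics/w4.png

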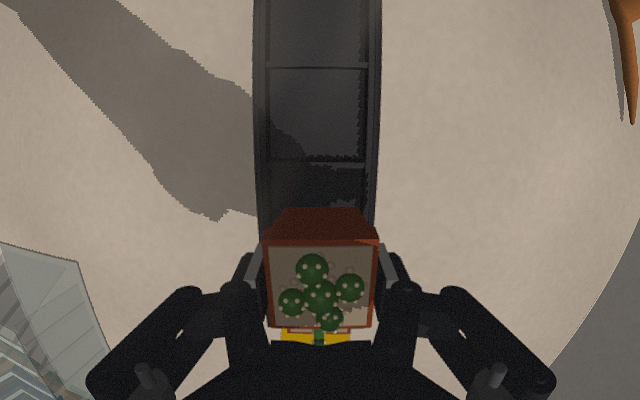

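The cluster pot is held above pocket 2, with dividers at rows 66 and 159 and the right edge at column 380. I'll re-measure the tray from this settled pose.

```bash
python3 - <<'E'
from h import *
import pickle
c=pickle.load(open("w4.pkl","rb"))
e=onz(c,[(318,66.5),(316,159),(382,66),(379,159),(376,200)],.024,True);print(e.round(4))
a=np.radians(-162.5);C=np.array([.523,-.2297]);M=np.array([[np.cos(a),-np.sin(a)],[np.sin(a),np.cos(a)]])
print(((e-C)@M).round(4))
E
```

```text
[[ 0.5017 -0.1692]
 [ 0.5196 -0.2308]
 [ 0.5427 -0.1547]
 [ 0.5619 -0.2171]
 [ 0.5705 -0.2465]]
[[ 0.0021 -0.0641]
 [ 0.0036  0.    ]
 [-0.0413 -0.0656]
 [-0.0409 -0.0003]
 [-0.0403  0.0303]]
```

>>> drive_tool --targets '[{"translation": [0.3,0.1,2],"rotation": [0,0,0],"hand": 0.8},{"translation": [0.3,0.1,4.3],"rotation": [0,0,0],"hand": 0.8},{"translation": [0.3,0.1,5.7],"rotation": [0,0,0],"hand": 0.8},{"translation": [0.3,0.1,6.3],"rotation": [0,0,0],"hand": 0.8},{"translation": [0.3,0.1,6.5],"rotation": [0,0,0],"hand": 0.8},{"translation": [0.3,0.1,6.5],"rotation": [0,0,0],"hand": 0.8},{"translation": [0.3,0.1,6.5],"rotation": [0,0,0],"hand": 0.8}]'

```text
time: 15.58
ee_pos: [0.5348, -0.2626, 0.1015]
tcp_rot: [0.591, 0.806, 0.0, 0.001]
ft_force: [-0.4, 1.4, -1.4]
gripper_width: 0.0494
grip_force: 31.6
```

>>> drive_tool --targets '[{"translation": [0,0,0.15],"rotation": [0,0,0],"hand": 0.8},{"translation": [0,0,0.15],"rotation": [0,0,0],"hand": 0.8},{"translation": [0,0,0.15],"rotation": [0,0,0],"hand": 0.4},{"translation": [0,0,0.1],"rotation": [0,0,0],"hand": 0},{"translation": [0,0,0.1],"rotation": [0,0,0],"hand": 0},{"translation": [0,0,-2],"rotation": [0,0,0],"hand": 0},{"translation": [0,0,-5],"rotation": [0,0,0],"hand": 0},{"translation": [0,0,-10],"rotation": [0,0,0],"hand": 0}]'

```text
time: 16.58
ee_pos: [0.5335, -0.262, 0.2018]
tcp_rot: [0.591, 0.806, -0.0, -0.001]
ft_force: [-0.2, -0.8, 0.5]
gripper_width: 0.0852
grip_force: 0.0
```

```bash
python3 - <<'E'
from h import *
go(.5133,.1702,.22,15.2)
E
```

```text
t 16.57 at [ 0.5335 -0.262   0.2018] -> cm [41.83 11.06 -1.78] rot [-0.01 -0.01  0.23]
```

>>> drive_tool --targets '[{"translation": [4,1,-1.8],"rotation": [0,0,0.1],"hand": 0},{"translation": [9,2.4,-1.8],"rotation": [0,0,0.23],"hand": 0},{"translation": [14,3.7,-1.8],"rotation": [0,0,0.23],"hand": 0},{"translation": [19,5,-1.8],"rotation": [0,0,0.23],"hand": 0},{"translation": [24,6.3,-1.8],"rotation": [0,0,0.23],"hand": 0},{"translation": [29,7.7,-1.8],"rotation": [0,0,0.23],"hand": 0},{"translation": [34,9,-1.8],"rotation": [0,0,0.23],"hand": 0},{"translation": [38.5,10.2,-1.8],"rotation": [0,0,0.23],"hand": 0}]'

```text
time: 17.58
ee_pos: [0.516, 0.1375, 0.2206]
tcp_rot: [0.607, 0.795, 0.001, 0.001]
ft_force: [-0.2, -0.4, -0.3]
gripper_width: 0.0853
grip_force: 0.0
```

>>> drive_tool --targets '[{"translation": [2.5,0.6,0],"rotation": [0,0,0],"hand": 0},{"translation": [3.3,0.7,2],"rotation": [0,0,0],"hand": 0},{"translation": [3.3,0.7,4.5],"rotation": [0,0,0],"hand": 0},{"translation": [3.3,0.7,5.5],"rotation": [0,0,0],"hand": 0},{"translation": [3.3,0.7,5.5],"rotation": [0,0,0],"hand": 0},{"translation": [3.3,0.7,5.5],"rotation": [0,0,0],"hand": 0}]'

```text
time: 18.32
ee_pos: [0.5148, 0.1691, 0.165]
tcp_rot: [0.608, 0.794, 0.001, 0.0]
ft_force: [-0.2, -0.2, 0.3]
gripper_width: 0.0854
grip_force: 0.0
```

```bash
python3 - <<'E'
from h import *
go(.5135,.1705,.102,15.2)
im=camera("wrist");cv2.imwrite("pics/w5.png",im)
im2=camera("scene");cv2.imwrite("pics/s5.png",np.vstack([cv2.resize(im2[160:240,130:300],None,fx=3,fy=3),cv2.resize(im[60:400,120:520],(510,433))])[:600])
E
```

```text
t 18.32 at [0.5148 0.1691 0.165 ] -> cm [ 0.17 -0.1   6.3 ] rot [ 0.01 -0.   -0.  ]
```

View pics/s5.png

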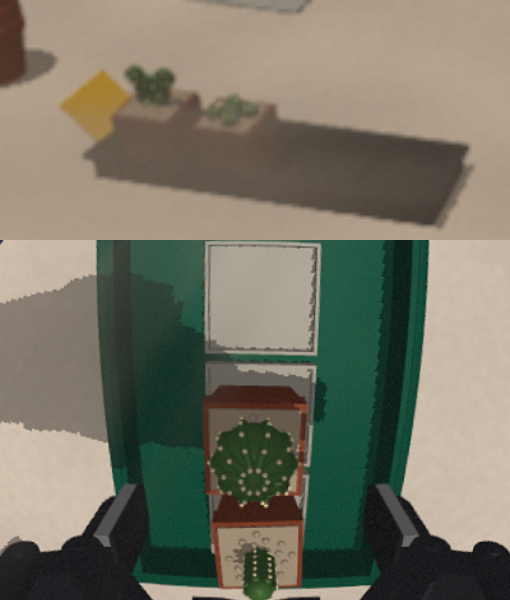

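Pads and cluster both stand upright in the tray, at (150,110) and (235,125) in the crop. The globe is lined up between the fingers, so I'll grasp it.

>>> drive_tool --targets '[{"translation": [0.1,-0.1,2.0],"rotation": [0,0,0],"hand": 0},{"translation": [0.2,-0.1,4.5],"rotation": [0,0,0],"hand": 0},{"translation": [0.2,-0.1,6.0],"rotation": [0,0,0],"hand": 0},{"translation": [0.2,-0.1,6.3],"rotation": [0,0,0],"hand": 0},{"translation": [0.2,-0.1,6.3],"rotation": [0,0,0],"hand": 0},{"translation": [0.2,-0.1,6.3],"rotation": [0,0,0],"hand": 0.2},{"translation": [0.2,-0.1,6.3],"rotation": [0,0,0],"hand": 0.4},{"translation": [0.2,-0.1,6.3],"rotation": [0,0,0],"hand": 0.6}]'

```text
time: 19.42
ee_pos: [0.5129, 0.1709, 0.1017]
tcp_rot: [0.607, 0.794, 0.0, 0.0]
ft_force: [-1.0, -0.6, 5.2]
gripper_width: 0.0495
grip_force: 31.2
```

>>> drive_tool --targets '[{"translation": [0,0,0],"rotation": [0,0,0],"hand": 0.8},{"translation": [0,0,0],"rotation": [0,0,0],"hand": 0.8},{"translation": [0,0,-1.0],"rotation": [0,0,0],"hand": 0.8},{"translation": [0,0,-4.0],"rotation": [0,0,0],"hand": 0.8},{"translation": [0,0,-9.0],"rotation": [0,0,0],"hand": 0.8},{"translation": [0,0,-13.0],"rotation": [0,0,0],"hand": 0.8},{"translation": [0,0,-15.0],"rotation": [0,0,0],"hand": 0.8},{"translation": [0,0,-15.0],"rotation": [0,0,0],"hand": 0.8}]'

```text
time: 20.42
ee_pos: [0.5134, 0.1711, 0.2529]
tcp_rot: [0.607, 0.794, 0.002, 0.001]
ft_force: [0.1, -0.0, -1.0]
gripper_width: 0.0493
grip_force: 31.7
```

```bash
python3 - <<'E'
from h import *
go(.5135,-.1956,.25,17.5)
E
```

```text
t 20.43 at [0.5134 0.1711 0.2529] -> cm [-35.4   -9.6    0.23] rot [ 0.02 -0.   -0.23]
```

>>> drive_tool --targets '[{"translation": [-3,-0.8,0],"rotation": [0,0,0],"hand": 0.8},{"translation": [-7.5,-2,0],"rotation": [0,0,-0.1],"hand": 0.8},{"translation": [-12.5,-3.4,0],"rotation": [0,0,-0.23],"hand": 0.8},{"translation": [-17.5,-4.7,0],"rotation": [0,0,-0.23],"hand": 0.8},{"translation": [-22.5,-6.1,0],"rotation": [0,0,-0.23],"hand": 0.8},{"translation": [-27.5,-7.5,0],"rotation": [0,0,-0.23],"hand": 0.8},{"translation": [-32,-8.7,0],"rotation": [0,0,-0.23],"hand": 0.8},{"translation": [-35,-9.5,0],"rotation": [0,0,-0.23],"hand": 0.8}]'

```text
time: 21.42
ee_pos: [0.5112, -0.1944, 0.2494]
tcp_rot: [0.592, 0.806, -0.001, -0.001]
ft_force: [0.4, -0.6, -1.7]
gripper_width: 0.0498
grip_force: 31.7
```

>>> drive_tool --targets '[{"translation": [-0.4,0,1],"rotation": [0,0,0],"hand": 0.8},{"translation": [-0.4,0,4],"rotation": [0,0,0],"hand": 0.8},{"translation": [-0.4,0,7],"rotation": [0,0,0],"hand": 0.8},{"translation": [-0.4,0,8.5],"rotation": [0,0,0],"hand": 0.8},{"translation": [-0.4,0,8.5],"rotation": [0,0,0],"hand": 0.8},{"translation": [-0.4,0,8.5],"rotation": [0,0,0],"hand": 0.8}]'

```text
time: 22.18
ee_pos: [0.5144, -0.1956, 0.1665]
tcp_rot: [0.591, 0.807, 0.0, 0.0]
ft_force: [0.8, -0.5, -0.4]
gripper_width: 0.049
grip_force: 31.6
```

```bash
python3 - <<'E'
from h import *
go(.5135,-.1956,.1002,17.5)
E
```

```text
t 22.18 at [ 0.5144 -0.1956  0.1665] -> cm [ 0.03 -0.09  6.63] rot [0.01 0.   0.  ]
```

>>> drive_tool --targets '[{"translation": [0,-0.1,2],"rotation": [0,0,0],"hand": 0.8},{"translation": [0,-0.1,4.4],"rotation": [0,0,0],"hand": 0.8},{"translation": [0,-0.1,5.8],"rotation": [0,0,0],"hand": 0.8},{"translation": [0,-0.1,6.4],"rotation": [0,0,0],"hand": 0.8},{"translation": [0,-0.1,6.6],"rotation": [0,0,0],"hand": 0.8},{"translation": [0,-0.1,6.6],"rotation": [0,0,0],"hand": 0.8},{"translation": [0,-0.1,6.6],"rotation": [0,0,0],"hand": 0.8}]'

```text
time: 23.05
ee_pos: [0.5132, -0.1961, 0.1005]
tcp_rot: [0.591, 0.806, 0.0, 0.0]
ft_force: [0.6, -0.7, -1.3]
gripper_width: 0.0498
grip_force: 31.7
```

>>> drive_tool --targets '[{"translation": [0,0,0.08],"rotation": [0,0,0],"hand": 0.8},{"translation": [0,0,0.08],"rotation": [0,0,0],"hand": 0.8},{"translation": [0,0,0.08],"rotation": [0,0,0],"hand": 0.4},{"translation": [0,0,0],"rotation": [0,0,0],"hand": 0},{"translation": [0,0,0],"rotation": [0,0,0],"hand": 0},{"translation": [0,0,-2],"rotation": [0,0,0],"hand": 0},{"translation": [0,0,-5],"rotation": [0,0,0],"hand": 0},{"translation": [0,0,-10],"rotation": [0,0,0],"hand": 0}]'

```text
time: 24.05
ee_pos: [0.5116, -0.1955, 0.1993]
tcp_rot: [0.591, 0.806, -0.001, -0.002]
ft_force: [1.7, -0.4, 0.4]
gripper_width: 0.0849
grip_force: 0.0
```

```bash
python3 - <<'E'
from h import *
go(.5335,.1059,.2,15.7)
E
```

```text
t 24.05 at [ 0.5116 -0.1955  0.1993] -> cm [28.09 11.15 -0.05] rot [-0.02 -0.01  0.18]
```

>>> drive_tool --targets '[{"translation": [3.5,1.4,-1],"rotation": [0,0,0.1],"hand": 0},{"translation": [8,3.2,-1],"rotation": [0,0,0.18],"hand": 0},{"translation": [13,5.1,-1],"rotation": [0,0,0.18],"hand": 0},{"translation": [18,7.1,-1],"rotation": [0,0,0.18],"hand": 0},{"translation": [23,9.1,-1],"rotation": [0,0,0.18],"hand": 0},{"translation": [26.5,10.5,0],"rotation": [0,0,0.18],"hand": 0},{"translation": [28,11,2],"rotation": [0,0,0.18],"hand": 0},{"translation": [28,11,3.5],"rotation": [0,0,0.18],"hand": 0}]'

```text
time: 25.05
ee_pos: [0.5331, 0.1058, 0.164]
tcp_rot: [0.603, 0.798, 0.0, -0.0]
ft_force: [-0.6, -0.6, -0.7]
gripper_width: 0.0855
grip_force: 0.0
```

>>> drive_tool --targets '[{"translation": [0,0,0],"rotation": [0,0,0],"hand": 0},{"translation": [0,0,0],"rotation": [0,0,0],"hand": 0},{"translation": [0,0,0],"rotation": [0,0,0],"hand": 0}]'

```text
time: 25.42
ee_pos: [0.5342, 0.1032, 0.1656]
tcp_rot: [0.605, 0.797, 0.0, 0.0]
ft_force: [-0.7, 0.3, 0.2]
gripper_width: 0.0852
grip_force: 0.0
```

```bash
python3 - <<'E'
from h import *
go(.5335,.1059,.102,15.7)
E
```

```text
t 25.43 at [0.5342 0.1032 0.1656] -> cm [ 0.28 -0.    6.36] rot [ 0.01  0.   -0.01]
```

>>> drive_tool --targets '[{"translation": [0.2,0,2.0],"rotation": [0,0,0],"hand": 0},{"translation": [0.3,0,4.5],"rotation": [0,0,0],"hand": 0},{"translation": [0.3,0,6.0],"rotation": [0,0,0],"hand": 0},{"translation": [0.3,0,6.4],"rotation": [0,0,0],"hand": 0},{"translation": [0.3,0,6.4],"rotation": [0,0,0],"hand": 0},{"translation": [0.3,0,6.4],"rotation": [0,0,0],"hand": 0.2},{"translation": [0.3,0,6.4],"rotation": [0,0,0],"hand": 0.4},{"translation": [0.3,0,6.4],"rotation": [0,0,0],"hand": 0.6}]'

```text
time: 26.42
ee_pos: [0.5333, 0.1071, 0.1017]
tcp_rot: [0.604, 0.797, 0.001, 0.0]
ft_force: [-0.8, -0.5, 5.2]
gripper_width: 0.0497
grip_force: 30.9
```

>>> drive_tool --targets '[{"translation": [0,0,0],"rotation": [0,0,0],"hand": 0.8},{"translation": [0,0,0],"rotation": [0,0,0],"hand": 0.8},{"translation": [0,0,-1.0],"rotation": [0,0,0],"hand": 0.8},{"translation": [0,0,-4.0],"rotation": [0,0,0],"hand": 0.8},{"translation": [0,0,-9.0],"rotation": [0,0,0],"hand": 0.8},{"translation": [0,0,-13.0],"rotation": [0,0,0],"hand": 0.8},{"translation": [0,0,-15.0],"rotation": [0,0,0],"hand": 0.8},{"translation": [0,0,-15.0],"rotation": [0,0,0],"hand": 0.8}]'

```text
time: 27.42
ee_pos: [0.5336, 0.1073, 0.2529]
tcp_rot: [0.604, 0.797, 0.002, 0.001]
ft_force: [-0.1, -0.6, -1.2]
gripper_width: 0.0491
grip_force: 31.6
```

```bash
python3 - <<'E'
from h import *
go(.4925,-.1288,.25,17.5)
E
```

```text
t 27.43 at [0.5336 0.1073 0.2529] -> cm [-21.61 -10.35   0.24] rot [ 0.02 -0.   -0.18]
```

>>> drive_tool --targets '[{"translation": [-3,-1.4,0],"rotation": [0,0,0],"hand": 0.8},{"translation": [-7.5,-3.6,0],"rotation": [0,0,-0.1],"hand": 0.8},{"translation": [-12,-5.8,0],"rotation": [0,0,-0.18],"hand": 0.8},{"translation": [-17,-8.1,0],"rotation": [0,0,-0.18],"hand": 0.8},{"translation": [-20.5,-9.8,0],"rotation": [0,0,-0.18],"hand": 0.8},{"translation": [-21.6,-10.4,1],"rotation": [0,0,-0.18],"hand": 0.8},{"translation": [-21.6,-10.4,4],"rotation": [0,0,-0.18],"hand": 0.8},{"translation": [-21.6,-10.4,7],"rotation": [0,0,-0.18],"hand": 0.8}]'

```text
time: 28.42
ee_pos: [0.4906, -0.1279, 0.1789]
tcp_rot: [0.591, 0.807, 0.0, -0.001]
ft_force: [0.7, 0.4, -1.3]
gripper_width: 0.0494
grip_force: 31.6
```

>>> drive_tool --targets '[{"translation": [0,0,1.5],"rotation": [0,0,0],"hand": 0.8},{"translation": [0,0,1.5],"rotation": [0,0,0],"hand": 0.8},{"translation": [0,0,1.5],"rotation": [0,0,0],"hand": 0.8}]'

```text
time: 28.8
ee_pos: [0.4917, -0.1289, 0.1664]
tcp_rot: [0.591, 0.807, 0.0, 0.0]
ft_force: [0.6, 0.5, -1.1]
gripper_width: 0.0496
grip_force: 31.6
```

```bash
python3 - <<'E'
from h import *
go(.4925,-.1288,.1002,17.5)
E
```

```text
t 28.8 at [ 0.4917 -0.1289  0.1664] -> cm [-0.01  0.08  6.62] rot [0.01 0.   0.  ]
```

>>> drive_tool --targets '[{"translation": [0,0.1,2],"rotation": [0,0,0],"hand": 0.8},{"translation": [0,0.1,4.4],"rotation": [0,0,0],"hand": 0.8},{"translation": [0,0.1,5.8],"rotation": [0,0,0],"hand": 0.8},{"translation": [0,0.1,6.4],"rotation": [0,0,0],"hand": 0.8},{"translation": [0,0.1,6.6],"rotation": [0,0,0],"hand": 0.8},{"translation": [0,0.1,6.6],"rotation": [0,0,0],"hand": 0.8},{"translation": [0,0.1,6.6],"rotation": [0,0,0],"hand": 0.8}]'

```text
time: 29.68
ee_pos: [0.4924, -0.1288, 0.1004]
tcp_rot: [0.591, 0.806, 0.0, 0.0]
ft_force: [-0.8, 0.1, -1.3]
gripper_width: 0.0496
grip_force: 31.6
```

>>> drive_tool --targets '[{"translation": [0,0,0.08],"rotation": [0,0,0],"hand": 0.8},{"translation": [0,0,0.08],"rotation": [0,0,0],"hand": 0.8},{"translation": [0,0,0.08],"rotation": [0,0,0],"hand": 0.4},{"translation": [0,0,0],"rotation": [0,0,0],"hand": 0},{"translation": [0,0,0],"rotation": [0,0,0],"hand": 0},{"translation": [0,0,-2],"rotation": [0,0,0],"hand": 0},{"translation": [0,0,-6],"rotation": [0,0,0],"hand": 0},{"translation": [0,0,-12],"rotation": [0,0,0],"hand": 0}]'

```text
time: 30.68
ee_pos: [0.4907, -0.1284, 0.2196]
tcp_rot: [0.591, 0.806, -0.001, -0.002]
ft_force: [2.1, 0.3, 0.1]
gripper_width: 0.0853
grip_force: 0.0
```

>>> drive_tool --targets '[{"translation": [-2,0,-5],"rotation": [0,0,0],"hand": 0},{"translation": [-6,0,-9],"rotation": [0,0,0],"hand": 0},{"translation": [-11,0,-10],"rotation": [0,0,0],"hand": 0},{"translation": [-13,0,-10],"rotation": [0,0,0],"hand": 0},{"translation": [-13,0,-10],"rotation": [0,0,0],"hand": 0},{"translation": [-13,0,-10],"rotation": [0,0,0],"hand": 0},{"translation": [-13,0,-10],"rotation": [0,0,0],"hand": 0}]'

```text
time: 31.55
ee_pos: [0.531, -0.2509, 0.3192]
tcp_rot: [0.59, 0.807, 0.0, -0.001]
ft_force: [-0.6, -0.4, 0.3]
gripper_width: 0.0853
grip_force: 0.0
```

```bash
python3 - <<'E'
from h import *
import pickle
c=calibration("wrist");im=camera("wrist");pickle.dump(c,open("w6.pkl","wb"));cv2.imwrite("pics/w6.png",im)
im2=camera("scene")
a=cv2.rotate(cv2.resize(im[10:330,230:410],None,fx=2.4,fy=2.4,interpolation=cv2.INTER_CUBIC),cv2.ROTATE_90_COUNTERCLOCKWISE)
b=cv2.resize(im2[165:240,130:300],None,fx=2.2,fy=2.2)
o=np.zeros((600,800,3),np.uint8);o[:a.shape[0],:a.shape[1]]=a;o[435:435+b.shape[0],:b.shape[1]]=b
cv2.imwrite("pics/f.png",o)
E
```

```text
(no output)
```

View pics/f.png

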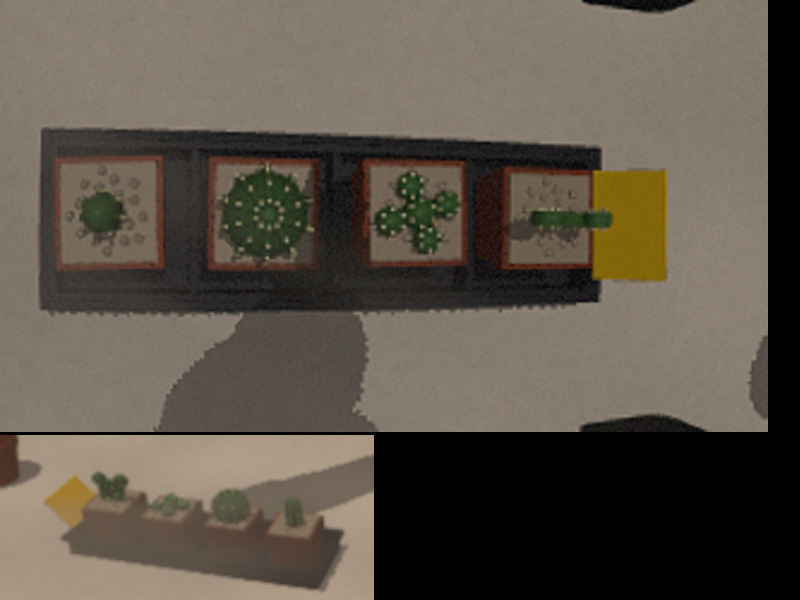

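All four pots stand in the order pads, cluster, globe, column from the label. A quick check of their positions relative to the tray follows.

```bash
python3 - <<'E'
from h import *
import pickle
c=pickle.load(open("w6.pkl","rb"))
P=lambda L:np.c_[230+(431.5-np.array(L,float)[:,1])/2.4,10+np.array(L,float)[:,0]/2.4]
a=np.radians(-162.5);C=np.array([.524,-.229]);M=np.array([[np.cos(a),-np.sin(a)],[np.sin(a),np.cos(a)]])
f=lambda L,z:((onz(c,P(L),z,True)-C)@M).round(4)
for n,L in dict(column=[(55,158),(163,156),(163,268),(57,269)],globe=[(208,158),(320,158),(319,268),(208,269)],cluster=[(363,160),(467,162),(466,266),(365,266)],pads=[(505,170),(593,171),(592,267),(503,268)]).items():print(n,f(L,.054).mean(0))
print("tray end,div,div,div,end; side",f([(41,215),(192,215),(333,215),(468,280),(600,215),(41,128),(300,138),(600,148)],.024))
E
```

```text
column [ 7.5000e-05 -1.0405e-01]
globe [ 0.000125 -0.033475]
cluster [5.0000e-05 3.7825e-02]
pads [0.002625 0.107275]
tray end,div,div,div,end; side [[ 0.0012 -0.1426]
 [ 0.001  -0.0667]
 [ 0.0009  0.0033]
 [ 0.0349  0.0746]
 [ 0.0006  0.1538]
 [-0.0408 -0.1436]
 [-0.0372 -0.0137]
 [-0.0373  0.154 ]]
```

All four pots are within about 3 mm of their pocket centres, against limits of 15 and 16 mm. I'm handing in.

```bash
python3 -c "
from rig import bot
print(bot.sign_off())"
```

```text
the job is handed in; nothing more can be done
None
```

I moved all four cacti into the carrying tray, running pads, cluster, globe, column from the label as in the propagator; all stand upright, released, within about 3 mm of pocket centre, and the job was handed in at about 32 s, with no verdict returned.

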